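# Fit the filter element and hold its bayonet cap home

## Robot

A 6-joint arm with a two-finger parallel gripper is mounted at the origin on the work surface. World frame = base frame: x ahead of the robot, y to its left, z up, the work surface at z = 0. Lengths are in m, angles in rad, forces in N, time in s.
With the tool pointing down it reaches from about 0.35 to 0.85 m from the base axis. Payload 8.1 kg.
Tool frame: the origin (TCP) lies midway between the tips of the shut fingers; the grasp point (between the pads) lies 19 mm behind it; z points along the fingers, y is the line along which they close (so a half turn about z gives the same grasp; the last joint's range is limited). The gripper opens to 93 mm and grips with 3 to 60 N. Pads are 15 mm wide; open, the fingers measure 128 mm over their backs; the gripper's body (75 mm by 188 mm) begins 65 mm behind the grasp point.
Start: joints at [-1.383, 0.13, 1.488, -0, 1.523, -0.085], TCP at [0.162, -0.578, 0.219] pointing down, gripper open.
Joint ranges: [-2.96, 2.96], [-0.89, 2.26], [0.02, 2.5], [-1.34, 4.48], [0, 2.73], [-2.66, 2.66]. Speed limits (rad/s): [2.39, 2.39, 2.79, 3.14, 3.14, 3.14].

## Interface

Orientations are given as a rotation vector (axis times angle).
In Python, from plant import read_state, read_camera, camera_model, close_job gives the robot as it stands. The module is installed in compiled form; this text tells all that it offers.
- The arm moves only by the tool carry_out, never from a script. Its argument "moves" is a list of rows, each an object of numbers: "jaw": the finger opening in m, from 0 to 0.093; "dx", "dy", "dz": the shift along the tool's x, y, z in m; "yaw": the turn about the tool's z in rad. In form: [{"jaw": .., "dx": .., "dy": .., "dz": .., "yaw": ..}, ...]. A call has 1 to 8 rows; each row shifts and turns the commanded pose from where the row before left it, along the tool's axes as they then stand; what a row does not reach is not made up. A row lasts 1/8 s, in which the tool goes at most 62.5 mm and 10.7 degrees, less where a joint would pass 70% of its speed; a pose out of reach is approached as far as the arm can. A call is refused whole if a number of a shift passes 0.0625 or a number of a turn 0.188, either way. A call with a gripper value outside its range is refused whole. The fingers move at their own pace and stop on an object; "grip_force" is the grip in N (left out, the last holds). Time passes only in rows, so rows that do not move let the fingers close. It gives the time, the measured TCP pose, the force, the opening and the grip force at its end, in the units of the state.
- read_state(): the state, without advancing time (a new reading comes with each control period).
- read_camera(name): name is "scene" or "side" or "wrist"; returns the picture (420x560x3 uint8, red, green, blue); there is no depth.
- camera_model(name): a dict with "camera_matrix" (3x3 intrinsics, pixels), "k1" (the pictures are not rectified: a ray, as slopes to the right and down, at radius r is drawn at 1 + k1 r^2 times it, then the intrinsics apply), "view" (4x4, takes a point from world to camera coordinates). Camera axes: x right, y up, looking along -z (the intrinsics and any distortion apply to the point x, -y, -z); pixel columns grow to the right and rows downward; lengths in m; the calibration is good to about 2 mm. A picture is of the moment at which its call begins: read the wrist's pose just before it. camera_model takes no time and is no camera call; for the wrist camera it gives the pose at the moment of the call.
- close_job(): hands the job in; it is judged then, once.
The state is a dict: "t": time; "q": joint angles; "dq": joint speeds; "joint_torque": joint torques, N m; "tool_pos": TCP position; "orientation": TCP orientation; "force": force on the tool from outside, world axes, zero at the start; "wrist_torque": the same for the moment, N m; "opening": finger opening in m; "gripper_force": force on a finger pad.
Only numpy, scipy, OpenCV 4.12 (cv2) and the standard library are available. Lean on these libraries where they do the work, as an engineer would, in place of code of your own. Each camera call takes 0.05 s, during which the arm holds its last target. There are 200 camera calls.

## Task

Get the spray line's paint filter ready: slide the loose filter element, rounded end down, into the bore of the filter housing until it stands on the spring seat. Then set the knurled cap over it on the neck, turn it until the hidden keyways inside its skirt drop over the pins, and push it fully home on the shoulder against the spring. Finish while still holding it pushed home with the gripper, so that I can run in the locking screw, and leave the other things on the bench where they are.

Things in the scene. Friction and masses are not known exactly. Their poses are not given: they have to be found in the camera images.
- housing: Bare aluminium paint-filter housing, bolted down, upright. Origin: bench level on the axis of its bore, z up. Foot 120 x 94 x 8 mm (x by y), round body 66 mm across, flat shoulder on top. Capped hose nipples along +y and -y, 46 mm high, out to 60 mm. On its +x side a lug 20 mm wide, 90 mm high, 38 to 50 mm from the axis, with the backed-off locking thumbscrew (84 mm high, out to 70 mm).
- shoulder (a point): Centre of the housing's flat shoulder, on its axis, 80 mm above the bench; the shoulder is 72 mm across. The cap is fully home when its rim is down on it.
- mouth (a point): Centre of the open top of the housing's neck, on its axis, 110 mm above the bench. The neck is 42 mm across and rises from the shoulder. The bore is 27 mm across and goes down to a spring seat whose face is 72 mm below this point when unloaded.
- pins (a point): Point on the housing's axis level with the centres of its three pins, 92 mm above the bench. The pins are round steel, 6 mm thick, 120 degrees apart, and stick out of the neck to 26 mm from the axis (tops 95 mm above the bench).
- seat (a joint): Travel of the spring seat in the bore, m: 0 unloaded, grows downwards to at most 0.009. The spring pushes up with 6 N at 0 and 1 N more per mm. With the element under it the cap pushes the seat down by 6 mm (12 N) when it is home.
- filter: The filter element: round cartridge 24 mm across, 100 mm long, black moulded ends (the upper 30 mm long), steel mesh between, about 70 g, standing on the bench on its rounded end. Origin: centre of that lower end; z up along it. On the unloaded seat its top is 28 mm above the neck's edge (138 mm above the bench), so its top 25 mm can be gripped all the way in. Let go, it stands there.
- cap: The bayonet cap: bare aluminium cup, closed on top, 60 mm across, 58 mm high, knurled outside, about 220 g, standing on the bench open side down. Origin: centre of its lower rim, z up. 52 mm deep inside; skirt bore 45 mm across for the first 30 mm. Three keyways 9 mm wide, 4.5 mm deep, 120 degrees apart, run up inside the skirt from the rim, about 1.5 mm play each side of a pin.
- cap_top (a point): Centre of the cap's closed top, 58 mm above its rim. The keyways cannot be seen from outside and nothing marks where they are: set on the neck the rim rests on the pin tops (95 mm above the bench; let go it stays there); turned either way with a light downward push, a third of a turn at most, it drops. It meets the element 9 mm lower, and home 6 mm further. Let go there, it rises 6 mm.
- tin: Bystander: closed steel paint tin, 100 mm across, 125 mm high. Origin: centre of its underside.
- bottle: Bystander: white plastic bottle, 68 mm across, 190 mm high. Origin: centre of its underside.
- tape: Bystander: roll of masking tape lying flat, 100 mm across, 25 mm high. Origin: centre of its underside.
- spanner: Bystander: steel spanner lying flat, 170 mm long along its x. Origin: middle of its underside.
- brush: Bystander: paintbrush lying flat, 220 mm long along its x. Origin: middle of its underside.
- tub: Bystander: open white plastic tub, 110 mm across the rim, 110 mm high. Origin: centre of its underside.
Things that resemble listed ones, but are neither listed nor needed, are in the scene too. Leave any red look-alike of the cap alone. Of the things that look like the filter, take the one that is farthest to the robot's right at the start.

How it is judged:
On the way:
1. the filter element stands in the bore on the spring seat, rounded end down, before the cap goes on (horizontal distance between filter and housing below 0.004 m and z of filter in the frame of housing below 0.041 m and angle between filter's own z axis and vertical below 0.1 rad and horizontal distance between cap and housing above 0.05 m), for 0.2 s.
At the end, for the whole second after the job is handed in: The element is upright in the bore under the cap with the spring seat pushed down more than 4 mm; the cap is level, centred within 3 mm, its rim within 2 mm of the shoulder, and the gripper's fingers still hold it there (more than 3 N of contact) through the last second (z of cap in the frame of housing between 0.077 and 0.082 m and horizontal distance between cap and housing below 0.003 m and angle between cap's own z axis and vertical below 0.06 rad and horizontal distance between filter and housing below 0.004 m and angle between filter's own z axis and vertical below 0.1 rad and value of joint seat above 0.004 m and contact force between the fingers and cap above 3 N); the arm keeps its last pose, push and grip.
It fails at once if a bystander is moved more than 40 mm (distance of any of tin, bottle, tape, spanner, brush, tub from where it was at the start of the episode above 0.04 m).
It also fails if it takes over 72 s, if anything falls off the work surface, if the arm or the gripper's body presses on something with over 40 N, if the wrist force passes 120 N, or if a joint passes its speed limit or range.

## Working session

There is one attempt and no reset: what is moved stays moved. The work goes in short steps, Python scripts to look and compute and a tool call to move; the robot and the scene stay as the last step left them, time stands still between calls to the robot, and variables do not carry over. Pictures are saved under pics/ and viewed, at most 10 in all, crops included, and the job is handed in when it is done.

Besides the shell and the picture viewer there is one more tool, called after ">>>" as a command line: name --argument value ..., lists and objects as JSON in quotes. carry_out: Moves the arm, as the interface text tells. Its arguments: {"type":"object","properties":{"moves":{"type":"array","items":{"type":"object","properties":{"jaw":{"type":"number"},"dx":{"type":"number"},"dy":{"type":"number"},"dz":{"type":"number"},"yaw":{"type":"number"}}}},"grip_force":{"type":"number"}},"required":["moves"]}

```bash
mkdir -p pics; cat > h.py <<'E'
import numpy as np, cv2
from plant import *
from scipy.spatial.transform import Rotation as R
def snap(n,f):
    m=camera_model(n); im=read_camera(n); cv2.imwrite(f'pics/{f}.png',im[:,:,::-1]); return im,m
def proj(m,p):
    c=np.array(m['view'])@np.r_[p,1]; s=np.array([c[0]/-c[2],-c[1]/-c[2]]); s=s*(1+m['k1']*(s@s))
    K=np.array(m['camera_matrix']); return (K@np.r_[s,1])[:2]
def ray(m,uv):
    K=np.array(m['camera_matrix']); d=(np.linalg.inv(K)@np.r_[uv,1])[:2]; s=d.copy()
    for _ in range(20): s=d/(1+m['k1']*(s@s))
    V=np.array(m['view']); Rt=V[:3,:3].T; o=-Rt@V[:3,3]; return o,Rt@np.array([s[0],-s[1],-1.])
def atz(m,uv,z):
    o,d=ray(m,uv); return o+d*(z-o[2])/d[2]
def tri(*rs):
    A=0;b=0
    for o,d in rs:
        d=d/np.linalg.norm(d);P=np.eye(3)-np.outer(d,d);A=A+P;b=b+P@o
    return np.linalg.solve(A,b)
E
python3 - <<'E'
from h import *
a,_=snap('scene','scene0');b,_=snap('side','side0')
s=read_state();print(s['t'],s['tool_pos'],s['orientation'],s['force'])
for n in('scene','side','wrist'):
    m=camera_model(n);V=np.array(m['view']);print(n,-V[:3,:3].T@V[:3,3],-V[2,:3],m['k1'],m['camera_matrix'][0])
E
```

```text
0.1 [ 0.16158415 -0.57728821  0.21766216] [-3.11071359e+00 -4.26950515e-01  1.17731325e-04] [-0.54628349 -0.78276278  0.58600912]
scene [ 0.87267596 -0.46867121  0.75468786] [-0.34751149  0.60333363 -0.71779127] -0.11604975432617438 [414.55003729   0.         276.17819004]
side [0.39523654 1.32633794 0.93766276] [ 0.12609078 -0.8169089  -0.56281522] -0.15383124608201862 [511.0776326    0.         278.63710623]
wrist [ 0.24340012 -0.55549925  0.3835259 ] [-0.2906802  -0.07962082 -0.95350173] -0.05749486002167475 [360.80935792   0.         275.12053347]
```

View pics/scene0.png

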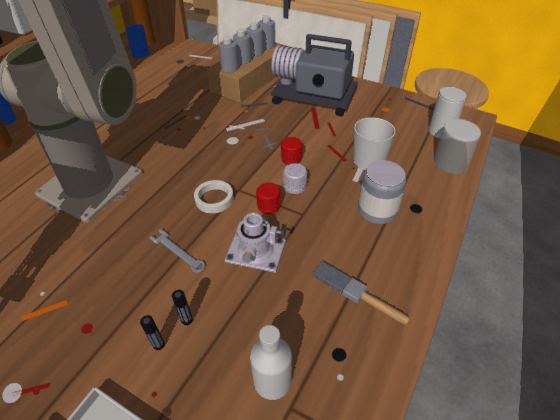

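View pics/side0.png

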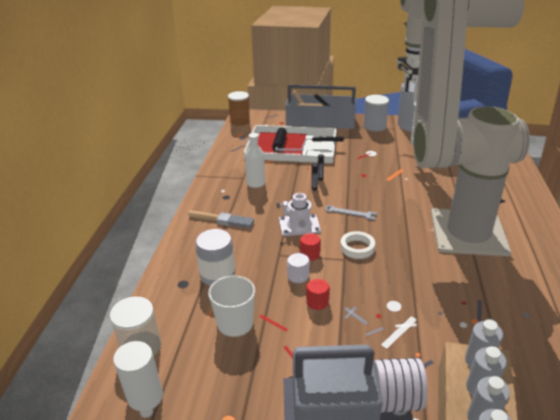

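```bash
python3 - <<'E'
from h import *
m=camera_model('scene');n=camera_model('side')
for k,uv,z in[('filt A base',(157,348),0),('filt B base',(187,323),0),('A top',(149,320),.1),('B top',(179,294),.1),('cap top',(295,172),.058),('mouth',(254,219),.11),('tray',(95,395),.02),('tape',(213,196),.012),('spanner',(180,250),0)]: print(k,atz(m,uv,z).round(3))
for k,uv,z in[('trayfilt',(281,140),.02),('f',(317,183),0),('f top',(319,157),.1),('mouth',(299,198),.11),('cap top',(298,261),.058)]: print(k,atz(n,uv,z).round(3))
for p in [atz(m,(157,348),0),atz(m,(187,323),0)]: print(proj(n,p), proj(n,p+[0,0,.1]))
a=cv2.imread('pics/scene0.png')[270:420,80:280];b=cv2.imread('pics/side0.png')[120:240,240:400]
cv2.imwrite('pics/crop0.png',np.vstack([cv2.resize(a,(400,300),interpolation=2),cv2.resize(b,(400,300),interpolation=2)]))
E
```

```text
filt A base [ 0.487 -0.277  0.   ]
filt B base [ 0.505 -0.204  0.   ]
A top [ 0.491 -0.268  0.1  ]
B top [ 0.504 -0.198  0.1  ]
cap top [0.515 0.253 0.058]
mouth [0.535 0.023 0.11 ]
tray [ 0.457 -0.412  0.02 ]
tape [0.348 0.117 0.012]
spanner [ 0.375 -0.059 -0.   ]
trayfilt [ 0.665 -0.537  0.02 ]
f [ 0.496 -0.245  0.   ]
f top [ 0.492 -0.254  0.1  ]
mouth [0.531 0.033 0.11 ]
cap top [0.509 0.266 0.058]
[320.30419707 178.55383978] [320.93051947 154.01296875]
[313.53748864 188.82479466] [313.98684762 163.75127678]
```

View pics/crop0.png

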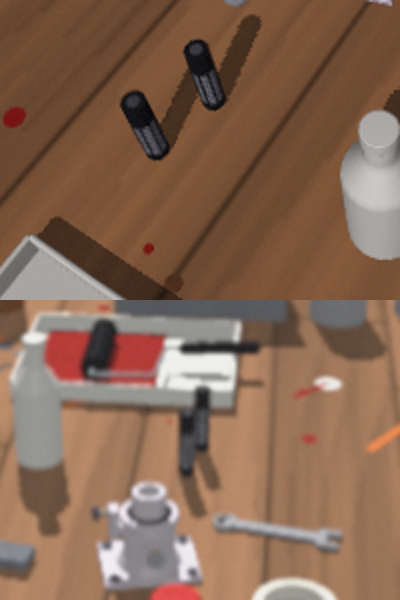

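Look-alikes for the filter are scene (152,332), with its base near (0.487,-0.277), and scene (182,307), near (0.505,-0.204). The black bar in the tray at side (281,140) is a paint roller. I take (152,332), which is farthest right (−y); the crop confirms it is an upright black cartridge with mesh. The cap is the bare grey one at scene (295,178), with red look-alikes at (291,150) and (268,198).

>>> carry_out --moves '[{"dx": 0.0495,"dy": -0.0255},{"dx": 0.0495,"dy": -0.0255},{"dx": 0.0495,"dy": -0.0255},{"dx": 0.0495,"dy": -0.0255},{"dx": 0.0495,"dy": -0.0255},{"dx": 0.0495,"dy": -0.0255},{"dx": 0.0495,"dy": -0.0255},{"dx": 0.0495,"dy": -0.0255}]'

```text
invalid input at $.moves[0]: expected keys jaw, dx, dy, dz, yaw
```

>>> carry_out --moves '[{"yaw": -0.18},{"yaw": -0.18},{"yaw": -0.18},{"yaw": -0.18},{"yaw": -0.18},{"yaw": -0.18},{},{}]'

```text
invalid input at $.moves[0]: expected keys jaw, dx, dy, dz, yaw
```

```bash
python3 - <<'E'
from h import *
s=read_state();im,m=snap('wrist','w1')
print(s['t'],s['tool_pos'],s['orientation'],s['q'],s['force'])
print(R.from_rotvec(s['orientation']).as_matrix().round(4))
for p in([.49,-.271,.1],[.504,-.2,.1],s['tool_pos']):print(proj(m,p))
E
```

```text
0.1 [ 0.16158415 -0.57728821  0.21766216] [-3.11071359e+00 -4.26950515e-01  1.17731325e-04] [-1.38339855e+00  1.31125729e-01  1.48918176e+00  1.25928950e-05
  1.52300269e+00 -8.54016197e-02] [-0.54628349 -0.78276278  0.58600912]
[[ 9.630e-01  2.694e-01 -3.000e-04]
 [ 2.694e-01 -9.630e-01  1.700e-03]
 [ 2.000e-04 -1.700e-03 -1.000e+00]]
[   1.41521684 -296.98647637]
[ -11.42037669 -226.87781671]
[273.58258783 272.71833441]
```

View pics/w1.png

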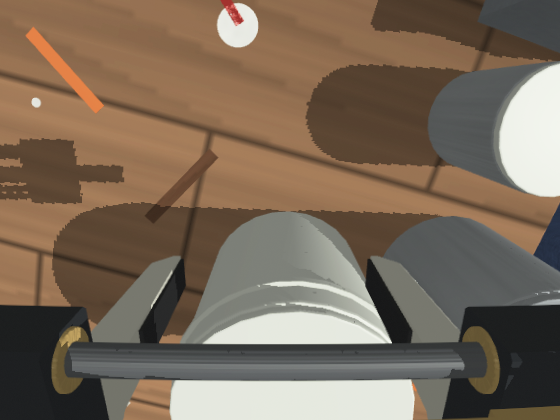

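The wrist view shows a white jar under the open jaws at (290,370) and another at (545,130). I'll lift first, then go.

>>> carry_out --moves '[{"jaw": 0.093,"dx": 0,"dy": 0,"dz": -0.05,"yaw": 0},{"jaw": 0.093,"dx": 0.053,"dy": -0.0275,"dz": 0,"yaw": 0},{"jaw": 0.093,"dx": 0.053,"dy": -0.0275,"dz": 0,"yaw": 0},{"jaw": 0.093,"dx": 0.053,"dy": -0.0275,"dz": 0,"yaw": 0},{"jaw": 0.093,"dx": 0.053,"dy": -0.0275,"dz": 0,"yaw": 0},{"jaw": 0.093,"dx": 0.053,"dy": -0.0275,"dz": 0,"yaw": 0},{"jaw": 0.093,"dx": 0.053,"dy": -0.0275,"dz": 0,"yaw": 0},{"jaw": 0.093,"dx": 0.053,"dy": -0.0275,"dz": 0,"yaw": 0}]'

```text
t: 1.15
tool_pos: [0.4682, -0.2909, 0.2685]
orientation: [-3.112, -0.427, 0.0]
force: [-0.7, -1.1, 0.3]
opening: 0.093
gripper_force: 0.0
```

>>> carry_out --moves '[{"jaw": 0.093,"dx": 0.027,"dy": -0.0135,"dz": 0,"yaw": 0},{"jaw": 0.093,"dx": 0,"dy": 0,"dz": 0,"yaw": -0.18},{"jaw": 0.093,"dx": 0,"dy": 0,"dz": 0,"yaw": -0.18},{"jaw": 0.093,"dx": 0,"dy": 0,"dz": 0,"yaw": -0.18},{"jaw": 0.093,"dx": 0,"dy": 0,"dz": 0,"yaw": -0.18},{"jaw": 0.093,"dx": 0,"dy": 0,"dz": 0,"yaw": -0.18},{"jaw": 0.093,"dx": 0,"dy": 0,"dz": 0,"yaw": -0.18},{"jaw": 0.093,"dx": 0,"dy": 0,"dz": 0,"yaw": 0}]'

```text
t: 2.15
tool_pos: [0.4893, -0.2721, 0.2683]
orientation: [-2.451, -1.965, 0.0]
force: [-0.1, 0.3, 0.6]
opening: 0.0932
gripper_force: 0.0
```

```bash
python3 - <<'E'
from h import *
s=read_state();im,m=snap('wrist','w2')
print(s['t'],s['tool_pos'],s['q'],s['force'])
print(R.from_rotvec(s['orientation']).as_matrix().round(4))
for p in([.49,-.271,.1],[.504,-.2,.1],s['tool_pos']):print(proj(m,p))
E
```

```text
2.15 [ 0.4893384  -0.27210853  0.26833148] [-5.99054024e-01  6.71550724e-03  1.52765086e+00 -1.86606035e-05
  1.60774016e+00 -3.79986970e-01] [-0.08506804  0.3214892   0.57133721]
[[ 2.173e-01  9.761e-01 -4.000e-04]
 [ 9.761e-01 -2.173e-01  3.000e-04]
 [ 2.000e-04 -5.000e-04 -1.000e+00]]
[275.13141607 189.54079789]
[273.18331285 111.08327249]
[274.15931529 271.50874822]
```

View pics/w2.png

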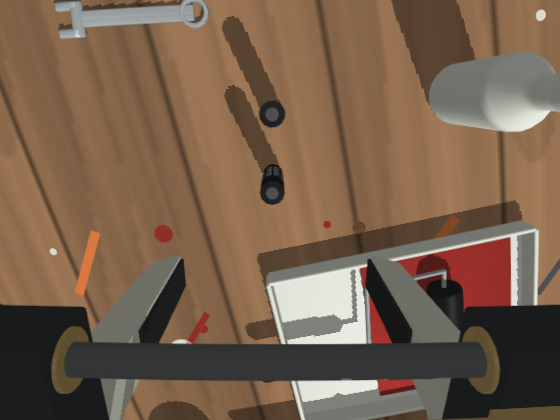

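A is at (272,193) and B at (272,113), matching the estimates. Descending on A.

>>> carry_out --moves '[{"jaw": 0.06,"dx": -0.003,"dy": -0.002,"dz": 0.05,"yaw": 0},{"jaw": 0.06,"dx": 0,"dy": 0,"dz": 0.05,"yaw": 0},{"jaw": 0.06,"dx": 0,"dy": 0,"dz": 0.05,"yaw": 0},{"jaw": 0.06,"dx": 0,"dy": 0,"dz": 0.041,"yaw": 0},{"jaw": 0.06,"dx": 0,"dy": 0,"dz": 0,"yaw": 0},{"jaw": 0.06,"dx": 0,"dy": 0,"dz": 0,"yaw": 0}]'

```text
t: 2.95
tool_pos: [0.4877, -0.2753, 0.0794]
orientation: [2.45, 1.963, 0.001]
force: [0.7, -0.0, 0.2]
opening: 0.06
gripper_force: 0.0
```

```bash
python3 - <<'E'
from h import *
s=read_state();im,m=snap('wrist','w3')
print(s['t'],s['tool_pos'],s['opening'],s['force'])
for uv in((272,193),):print(atz(camera_model('wrist'),uv,.1))
print(proj(m,[*s['tool_pos'][:2],.1]))
E
```

```text
2.95 [ 0.48772303 -0.27529408  0.07943254] 0.05997964456743699 [ 0.740505   -0.03594071  0.22487238]
[ 0.49756121 -0.23030478  0.1       ]
[274.04135609 292.09424269]
```

View pics/w3.png

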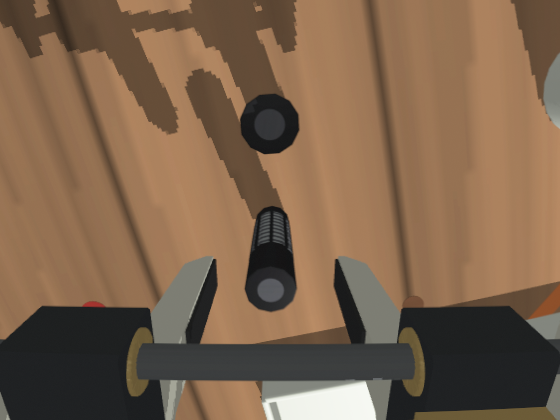

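Filter is centred between the pads at (271,290). I'll lower 4 mm, grip, and lift.

>>> carry_out --moves '[{"jaw": 0.06,"dx": 0,"dy": 0,"dz": 0.004,"yaw": 0},{"jaw": 0.01,"dx": 0,"dy": 0,"dz": 0,"yaw": 0},{"jaw": 0.01,"dx": 0,"dy": 0,"dz": 0,"yaw": 0},{"jaw": 0.01,"dx": 0,"dy": 0,"dz": 0,"yaw": 0},{"jaw": 0.01,"dx": 0,"dy": 0,"dz": 0,"yaw": 0},{"jaw": 0.01,"dx": 0,"dy": 0,"dz": 0,"yaw": 0}]' --grip_force 20

```text
t: 3.75
tool_pos: [0.4869, -0.2747, 0.0737]
orientation: [2.45, 1.967, 0.0]
force: [-0.1, -0.9, -0.4]
opening: 0.0235
gripper_force: 20.0
```

>>> carry_out --moves '[{"jaw": 0.01,"dx": 0,"dy": 0,"dz": -0.03,"yaw": 0},{"jaw": 0.01,"dx": 0,"dy": 0,"dz": -0.05,"yaw": 0},{"jaw": 0.01,"dx": 0,"dy": 0,"dz": -0.05,"yaw": 0},{"jaw": 0.01,"dx": 0,"dy": 0,"dz": -0.05,"yaw": 0},{"jaw": 0.01,"dx": 0,"dy": 0,"dz": 0,"yaw": 0}]'

```text
t: 4.38
tool_pos: [0.489, -0.2762, 0.2593]
orientation: [2.443, 1.961, 0.004]
force: [0.9, -0.1, -1.1]
opening: 0.0232
gripper_force: 20.0
```

```bash
python3 - <<'E'
from h import *
s=read_state()
print(s['t'],s['tool_pos'],s['opening'],s['gripper_force'],s['force'])
M=R.from_rotvec(s['orientation']).as_matrix();print(M.T@(np.array([.535,.0,.255])-s['tool_pos']))
E
```

```text
4.375 [ 0.48902476 -0.27616379  0.25933276] 0.023197908302792145 19.967929869890213 [ 0.89242888 -0.05933083 -1.1191319 ]
[ 0.27958411 -0.01487012  0.00324724]
```

>>> carry_out --moves '[{"jaw": 0.01,"dx": 0.045,"dy": -0.002,"dz": 0,"yaw": 0},{"jaw": 0.01,"dx": 0.045,"dy": -0.002,"dz": 0,"yaw": 0},{"jaw": 0.01,"dx": 0.045,"dy": -0.002,"dz": 0,"yaw": 0},{"jaw": 0.01,"dx": 0.045,"dy": -0.002,"dz": 0,"yaw": 0},{"jaw": 0.01,"dx": 0.045,"dy": -0.002,"dz": 0,"yaw": 0},{"jaw": 0.01,"dx": 0,"dy": 0,"dz": 0,"yaw": 0},{"jaw": 0.01,"dx": 0,"dy": 0,"dz": 0,"yaw": 0}]'

```text
t: 5.25
tool_pos: [0.5253, -0.0531, 0.2526]
orientation: [-2.449, -1.967, 0.002]
force: [0.1, -0.2, -0.6]
opening: 0.0234
gripper_force: 20.0
```

```bash
python3 - <<'E'
from h import *
s=read_state();im,m=snap('wrist','w4')
print(s['t'],s['tool_pos'],s['opening'],s['gripper_force'],s['force'])
print(proj(m,[.533,.028,.11]),proj(m,s['tool_pos']))
E
```

```text
5.25 [ 0.52529409 -0.05306498  0.25260765] 0.023380031336848815 19.967981725931168 [ 0.11051463 -0.19924727 -0.62069291]
[262.65630734 102.82530488] [274.09621215 271.40820446]
```

View pics/w4.png

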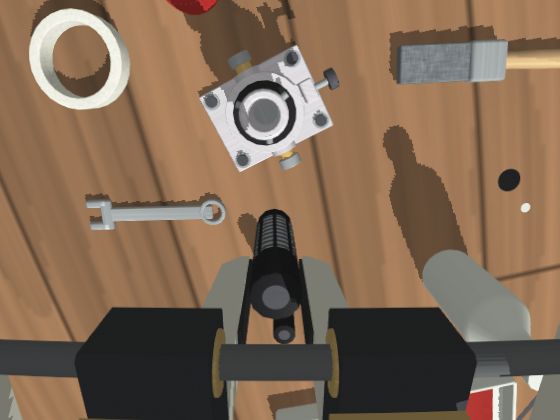

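```bash
cat >> h.py <<'E'
def circles(f,cx,cy,w,rmin,rmax,k=6,p2=25):
    g=cv2.imread(f'pics/{f}.png',0)[cy-w:cy+w,cx-w:cx+w]; g=cv2.resize(g,None,fx=k,fy=k,interpolation=cv2.INTER_CUBIC); g=cv2.GaussianBlur(g,(0,0),k/2)
    c=cv2.HoughCircles(g,cv2.HOUGH_GRADIENT,1,3,param1=60,param2=p2,minRadius=int(rmin*k),maxRadius=int(rmax*k))
    return [] if c is None else [(cx-w+a[0]/k,cy-w+a[1]/k,a[2]/k) for a in c[0][:8]]
E
python3 - <<'E'
from h import *
m=camera_model('wrist')
for c in circles('w4',265,112,45,12,36): print(np.round(c,1),atz(m,c[:2],.11).round(4),atz(m,c[:2],.08).round(4))
for z,r in((.11,.021),(.11,.0135),(.08,.036),(.08,.033)): print(z,r,[proj(m,[.53+r*np.cos(t),.028+r*np.sin(t),z]).round(1) for t in(0,1.57,3.14,4.71)])
im=cv2.imread('pics/w4.png')[65:160,195:345]; cv2.imwrite('pics/w4c.png',cv2.resize(im,None,fx=5,fy=5,interpolation=cv2.INTER_CUBIC))
print(proj(m,np.array(read_state()['tool_pos'])+[0,0,-.075]))
E
```

```text
[265.6 112.6  32.4] [0.5338 0.0193 0.11  ] [0.5328 0.0185 0.08  ]
[263.2 112.9  32.7] [0.5318 0.0195 0.11  ] [0.5306 0.0186 0.08  ]
[263.9 114.9  24.8] [0.532  0.0178 0.11  ] [0.5308 0.0168 0.08  ]
[263.8 113.2  32.3] [0.5322 0.0191 0.11  ] [0.531  0.0183 0.08  ]
[263.6 114.2  25.4] [0.5319 0.0184 0.11  ] [0.5307 0.0174 0.08  ]
[266.1 112.6  32.9] [0.5342 0.0193 0.11  ] [0.5332 0.0184 0.08  ]
[264.8 113.4  31.3] [0.533  0.0188 0.11  ] [0.5319 0.0179 0.08  ]
[264.6 111.9  31.5] [0.5331 0.02   0.11  ] [0.532  0.0192 0.08  ]
0.11 0.021 [array([283.7,  97.3]), array([252.9,  76.9]), array([234. , 108.8]), array([264.4, 128.4])]
0.11 0.0135 [array([274.8,  99.4]), array([255. ,  86.3]), array([242.8, 106.7]), array([262.4, 119.4])]
0.08 0.036 [array([299.3,  93.7]), array([251. ,  61.3]), array([221.7, 111.6]), array([269. , 141.9])]
0.08 0.033 [array([296.1,  94.5]), array([251.8,  64.9]), array([224.9, 110.9]), array([268.3, 138.7])]
[274.49240622 222.90529269]
```

View pics/w4c.png

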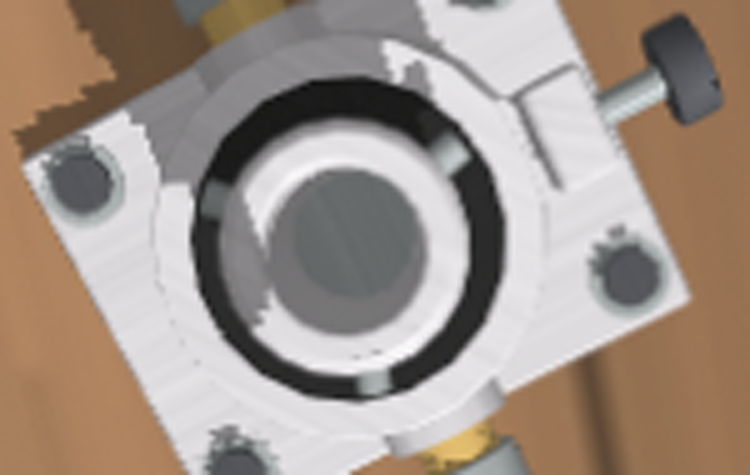

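The crop shows neck rim centred at about (264,114.7) in w4, giving the mouth at about (0.5323, 0.0178).

```bash
python3 - <<'E'
from h import *
s=read_state();M=R.from_rotvec(s['orientation']).as_matrix();print(s['tool_pos'],M[:,2],M.T@(np.array([.5323,.0178,.20])-s['tool_pos']))
E
```

```text
[ 0.52532948 -0.05359118  0.25282044] [-1.29483427e-03 -2.08868404e-04 -9.99999140e-01] [ 0.07123086 -0.00860151  0.05279646]
```

>>> carry_out --moves '[{"jaw": 0.01,"dx": 0.024,"dy": -0.003,"dz": 0,"yaw": 0},{"jaw": 0.01,"dx": 0.024,"dy": -0.003,"dz": 0,"yaw": 0},{"jaw": 0.01,"dx": 0.0232,"dy": -0.0026,"dz": 0,"yaw": 0},{"jaw": 0.01,"dx": 0,"dy": 0,"dz": 0.025,"yaw": 0},{"jaw": 0.01,"dx": 0,"dy": 0,"dz": 0.027,"yaw": 0},{"jaw": 0.01,"dx": 0,"dy": 0,"dz": 0,"yaw": 0},{"jaw": 0.01,"dx": 0,"dy": 0,"dz": 0,"yaw": 0}]'

```text
t: 6.18
tool_pos: [0.5331, 0.0176, 0.2025]
orientation: [2.451, 1.965, 0.001]
force: [-0.5, -0.6, -1.1]
opening: 0.0239
gripper_force: 20.0
```

```bash
python3 - <<'E'
from h import *
s=read_state();im,m=snap('wrist','w5');im2,_=snap('scene','s5');im3,_=snap('side','d5')
print(s['t'],s['tool_pos'],s['gripper_force'],s['force'])
M=R.from_rotvec(s['orientation']).as_matrix();print(M.T@(np.array([.5323,.0178,.19])-s['tool_pos']))
a=cv2.resize(im[150:350,175:375],(400,400),interpolation=2)
b=cv2.resize(im2[170:250,215:295],(400,400),interpolation=2);c=cv2.resize(im3[140:240,250:350],(400,400),interpolation=2)
cv2.imwrite('pics/c5.png',np.hstack([b,c])[:,:,::-1])
n=camera_model('scene');o=camera_model('side')
for q in (n,o):
  for p in ([.5323,.0178,.11],s['tool_pos']+np.r_[0,0,-.0755]): print(proj(q,p))
E
```

```text
6.175 [0.53310762 0.01764029 0.20252876] 19.96804878115654 [-0.51970986 -0.56437602 -1.05597491]
[-1.98244187e-05 -8.31742143e-04  1.25281815e-02]
[251.73378993 220.34693284]
[251.55124922 215.0060199 ]
[299.26213379 195.27033083]
[299.00422291 190.45409713]
```

View pics/c5.png

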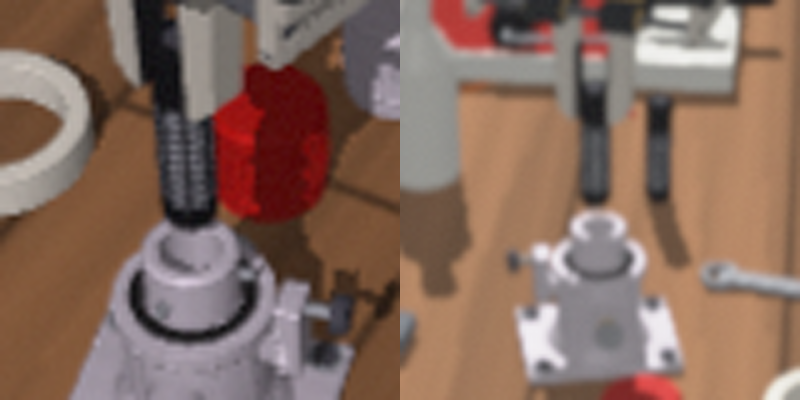

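>>> carry_out --moves '[{"jaw": 0.01,"dx": 0,"dy": -0.0008,"dz": 0.01,"yaw": 0},{"jaw": 0.01,"dx": 0,"dy": 0,"dz": 0.005,"yaw": 0},{"jaw": 0.01,"dx": 0,"dy": 0,"dz": 0.005,"yaw": 0},{"jaw": 0.01,"dx": 0,"dy": 0,"dz": 0.004,"yaw": 0},{"jaw": 0.01,"dx": 0,"dy": 0,"dz": 0,"yaw": 0},{"jaw": 0.01,"dx": 0,"dy": 0,"dz": 0,"yaw": 0}]'

```text
t: 7.08
tool_pos: [0.5321, 0.0187, 0.1778]
orientation: [2.45, 1.967, 0.0]
force: [-0.2, -1.3, -0.5]
opening: 0.0234
gripper_force: 20.0
```

>>> carry_out --moves '[{"jaw": 0.01,"dx": 0,"dy": 0,"dz": 0.006,"yaw": 0},{"jaw": 0.01,"dx": 0,"dy": 0,"dz": 0.006,"yaw": 0},{"jaw": 0.01,"dx": 0,"dy": 0,"dz": 0.006,"yaw": 0},{"jaw": 0.01,"dx": 0,"dy": 0,"dz": 0,"yaw": 0},{"jaw": 0.01,"dx": 0,"dy": 0,"dz": 0,"yaw": 0}]'

```text
t: 7.7
tool_pos: [0.532, 0.0187, 0.1597]
orientation: [-2.45, -1.967, -0.0]
force: [-0.4, 0.2, 0.1]
opening: 0.0235
gripper_force: 20.0
```

>>> carry_out --moves '[{"jaw": 0.01,"dx": 0,"dy": 0,"dz": 0.009,"yaw": 0},{"jaw": 0.01,"dx": 0,"dy": 0,"dz": 0.009,"yaw": 0},{"jaw": 0.01,"dx": 0,"dy": 0,"dz": 0.009,"yaw": 0},{"jaw": 0.01,"dx": 0,"dy": 0,"dz": 0.009,"yaw": 0},{"jaw": 0.01,"dx": 0,"dy": 0,"dz": 0.007,"yaw": 0},{"jaw": 0.01,"dx": 0,"dy": 0,"dz": 0,"yaw": 0}]'

```text
t: 8.45
tool_pos: [0.5314, 0.0187, 0.1158]
orientation: [-2.449, -1.966, 0.002]
force: [-0.4, 0.9, -0.4]
opening: 0.0235
gripper_force: 20.0
```

>>> carry_out --moves '[{"jaw": 0.01,"dx": 0,"dy": 0,"dz": 0.0025,"yaw": 0},{"jaw": 0.01,"dx": 0,"dy": 0,"dz": 0,"yaw": 0},{"jaw": 0.01,"dx": 0,"dy": 0,"dz": 0,"yaw": 0}]'

```text
t: 8.82
tool_pos: [0.5321, 0.0187, 0.1144]
orientation: [2.45, 1.967, 0.0]
force: [-0.4, 0.2, -0.4]
opening: 0.0237
gripper_force: 20.0
```

>>> carry_out --moves '[{"jaw": 0.05,"dx": 0,"dy": 0,"dz": 0,"yaw": 0},{"jaw": 0.05,"dx": 0,"dy": 0,"dz": 0,"yaw": 0},{"jaw": 0.05,"dx": 0,"dy": 0,"dz": -0.03,"yaw": 0},{"jaw": 0.093,"dx": 0,"dy": 0,"dz": -0.05,"yaw": 0},{"jaw": 0.093,"dx": 0,"dy": 0,"dz": -0.04,"yaw": 0},{"jaw": 0.093,"dx": 0,"dy": 0,"dz": 0,"yaw": 0}]'

```text
t: 9.57
tool_pos: [0.5344, 0.0186, 0.2389]
orientation: [2.446, 1.963, 0.009]
force: [0.7, -0.5, -0.0]
opening: 0.0755
gripper_force: 0.0
```

```bash
python3 - <<'E'
from h import *
s=read_state();print(s['t'],s['tool_pos'],s['force'],s['q'])
im,m=snap('wrist','w6')
for c in circles('w6',*np.int32(proj(m,[.532,.018,.138])),45,12,24)[:4]: print(np.round(c,1),atz(m,c[:2],.138).round(4))
print(proj(m,[.532,.018,.138]))
M=R.from_rotvec(s['orientation']).as_matrix();print(M.T@(np.array([.512,.26,.235])-s['tool_pos']))
print(M[:,0],M[:,1])
E
```

```text
9.575 [0.5344162  0.0185755  0.23888006] [ 0.74023736 -0.45752401 -0.0386956 ] [-6.11739299e-02 -6.26412959e-02  1.64890327e+00  3.36831113e-05
  1.54736801e+00  1.56775910e-01]
[269.8 202.4  15.4] [0.5334 0.0268 0.138 ]
[269.6 203.1  16. ] [0.5331 0.0263 0.138 ]
[269.4 201.8  23.9] [0.5332 0.0274 0.138 ]
[273.1 201.6  21.1] [0.536  0.0269 0.138 ]
[270.55396147 213.47128469]
[ 0.23086123 -0.07411825  0.00359232]
[0.21622399 0.97634295 0.0012765 ] [ 0.97631142 -0.21622728  0.00785967]
```

```bash
python3 - <<'E'
from h import *
s=read_state();print(s['t'],s['tool_pos'],s['dq'])
im,m=snap('wrist','w7')
for z in(.138,.11,.08): print(z,proj(m,[.5323,.0178,z]))
g=cv2.imread('pics/w7.png',0)[140:280,200:340]
print('\n'.join(' '.join(f'{v:3d}' for v in r) for r in cv2.resize(g,(35,35),interpolation=cv2.INTER_AREA)))
E
```

```text
9.625 [0.53321473 0.01862476 0.2362091 ] [-0.00042075  0.03139847  0.0552432   0.00063278 -0.0098318  -0.00092857]
0.138 [273.01295919 214.35337049]
0.11 [273.06312454 204.19076488]
0.08 [273.10808903 195.11455519]
130 131 128 125 118  75  73  73  73  85  91  94  98 100 107 114 113 114 111 112 114 136 196 205 205 204 203 204 178 112 112 114 114 112 112
130 131 129 126 123 112  72  73  72  83  98  99 103 103 107 109 110 112 110 112 111 111 134 185 203 203 206 208 208 132 112 114 115 112 112
130 130 130 126 104  83  72  79 100 117 118 100 107 116 116 111 109 108 108 110 110 113 115 126 178 208 210 212 209 175 112 113 115 113 112
130 130 105  89  74  75 102 116 120 118 109 110 114 117 117 114 109 108 107 107 107 108 109 126 139 187 209 209 209 203 126 113 110  80  72
129  96  78  77 109 172 194 136 116 116 109 108 113 114 118 119 121 121 122 142 179 138 108 122 146 156 179 133 156 205 169 112  84  49  53
129  94  98 108 121 183 200 179 117 114 110 107 115 121 122 123 123 119 112 123 183 156 199 140 141 132 106 106 109 187 207 125 102  62  67
129 149 153  85  72 118 186 199 126 110 110 1
[... 3314 characters left out ...]

 81  80  82 110 121 108  90 124 128 129 129 127 124 124 125 125 124 121 116 112 120 125 123 120 120 122 122 120 117 115 114  93  80 106 108
 86  89 145 132 126 143 139 107 126 129 129 127 125 124 125 125 124 122 117 113 117 125 124 120 120 121 122 121 118 115 114 100  77 102 108
149 149 163 151 136 119 107 136 121 129 129 128 126 124 125 125 125 123 119 114 114 124 124 122 120 121 122 121 118 116 114 105  77  98 108
156 156 159 155 131  82  86 156 119 128 129 117  89  89 108 126 125 124 120 116 113 117 121 123 121 122 122 122 119 116 115 110  80  93 108
154 152 155 141 118  78 118 151 117 126 126  80  73  72  76 112 125 124 121 117 113 114 119 123 121 121 122 122 120 116 114 113  85  86 108
```

The filter stands in the bore at (272,212), where predicted. Moving toward the cap.

>>> carry_out --moves '[{"jaw": 0.093,"dx": 0.04,"dy": -0.0185,"dz": 0,"yaw": 0},{"jaw": 0.093,"dx": 0.04,"dy": -0.0185,"dz": 0,"yaw": 0},{"jaw": 0.093,"dx": 0.04,"dy": -0.0185,"dz": 0,"yaw": 0},{"jaw": 0.093,"dx": 0.04,"dy": -0.0185,"dz": 0,"yaw": 0},{"jaw": 0.093,"dx": 0,"dy": 0,"dz": 0,"yaw": 0},{"jaw": 0.093,"dx": 0,"dy": 0,"dz": 0,"yaw": 0},{"jaw": 0.093,"dx": 0,"dy": 0,"dz": 0,"yaw": 0}]'

```text
t: 10.55
tool_pos: [0.4944, 0.1898, 0.2335]
orientation: [-2.451, -1.965, 0.002]
force: [-0.4, -0.4, -0.0]
opening: 0.093
gripper_force: 0.0
```

```bash
python3 - <<'E'
from h import *
s=read_state();print(s['t'],s['tool_pos'],s['q'])
im,m=snap('wrist','w8');u=proj(m,[.512,.26,.058]);print(u)
for c in circles('w8',*np.int32(u),60,24,40)[:5]: print(np.round(c,1),atz(m,c[:2],.058).round(4),im[int(c[1]),int(c[0])])
E
```

```text
10.55 [0.49436344 0.18978024 0.2334581 ] [ 2.69918165e-01 -6.56197935e-02  1.66155469e+00 -3.03352008e-04
  1.54672971e+00  4.89229687e-01]
[276.86490582 111.97565982]
```

View pics/w8.png

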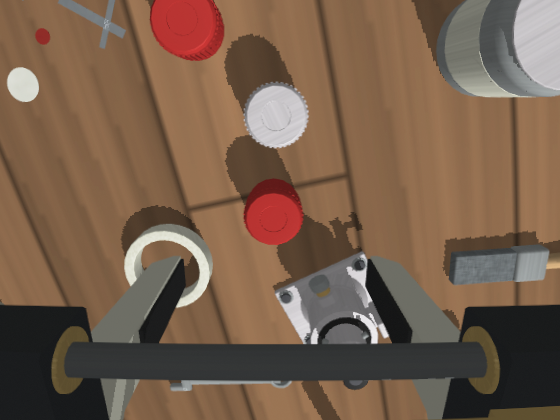

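The bare cap is at (276,115), with red look-alikes at (273,211) and (187,25).

```bash
python3 - <<'E'
from h import *
s=read_state();m=camera_model('wrist');p=atz(m,(275.5,115.5),.058);print(p)
M=R.from_rotvec(s['orientation']).as_matrix();p[2]=.1;print(M.T@(p-s['tool_pos']))
E
```

```text
[0.51030438 0.25722685 0.058     ]
[0.06934187 0.00083444 0.13362522]
```

>>> carry_out --moves '[{"jaw": 0.093,"dx": 0.035,"dy": 0.0008,"dz": 0,"yaw": 0},{"jaw": 0.093,"dx": 0.0343,"dy": 0,"dz": 0.0,"yaw": 0},{"jaw": 0.093,"dx": 0,"dy": 0,"dz": 0.045,"yaw": 0},{"jaw": 0.093,"dx": 0,"dy": 0,"dz": 0.045,"yaw": 0},{"jaw": 0.093,"dx": 0,"dy": 0,"dz": 0.044,"yaw": 0},{"jaw": 0.093,"dx": 0,"dy": 0,"dz": 0,"yaw": 0},{"jaw": 0.093,"dx": 0,"dy": 0,"dz": 0,"yaw": 0}]'

```text
t: 11.48
tool_pos: [0.5112, 0.2582, 0.102]
orientation: [2.45, 1.965, 0.003]
force: [-0.1, 0.4, 0.6]
opening: 0.0929
gripper_force: 0.0
```

```bash
python3 - <<'E'
from h import *
s=read_state();im,m=snap('wrist','w9')
print(s['t'],s['tool_pos'],s['force'])
p=np.array([*s['tool_pos'][:2],.058]);u=proj(m,p);print(u)
g=im.min(2).astype(int);h=im.max(2).astype(int)
mask=((g>120)&(h-g<40)).astype(np.uint8);n,l,st,ce=cv2.connectedComponentsWithStats(mask)
for i in range(1,n):
    if st[i][4]>800: print(st[i],ce[i])
for r in(.03,):print([proj(m,p+[r*np.cos(t),r*np.sin(t),0]).round(1) for t in np.arange(4)*np.pi/2+.218-0])
E
```

```text
11.475 [0.5112434  0.25822952 0.10195182] [-0.11905198  0.40998881  0.60556623]
[274.16393098 239.3931523 ]
[ 412    0   30   51 1070] [426.99906542  23.29065421]
[   0   59   62   68 1169] [31.53036784 92.00085543]
[ 227  200   94   81 5878] [274.56771011 239.24396053]
[146 379  46  41 893] [176.27211646 396.74244121]
[array([318.4, 220.1]), array([253.1, 197.4]), array([231.4, 257.9]), array([293.8, 278.4])]
```

Centred. Down and grip.

>>> carry_out --moves '[{"jaw": 0.093,"dx": 0,"dy": 0,"dz": 0.04,"yaw": 0},{"jaw": 0.093,"dx": 0,"dy": 0,"dz": 0.04,"yaw": 0},{"jaw": 0.093,"dx": 0,"dy": 0,"dz": 0,"yaw": 0},{"jaw": 0.05,"dx": 0,"dy": 0,"dz": 0,"yaw": 0},{"jaw": 0.05,"dx": 0,"dy": 0,"dz": 0,"yaw": 0},{"jaw": 0.05,"dx": 0,"dy": 0,"dz": 0,"yaw": 0},{"jaw": 0.05,"dx": 0,"dy": 0,"dz": 0,"yaw": 0},{"jaw": 0.05,"dx": 0,"dy": 0,"dz": 0,"yaw": 0}]' --grip_force 40

```text
t: 12.52
tool_pos: [0.5107, 0.2587, 0.0212]
orientation: [2.45, 1.967, 0.002]
force: [-2.0, 0.0, 6.2]
opening: 0.0599
gripper_force: 40.0
```

>>> carry_out --moves '[{"jaw": 0.05,"dx": 0,"dy": 0,"dz": 0,"yaw": 0}]'

```text
t: 12.65
tool_pos: [0.5106, 0.2587, 0.0212]
orientation: [2.45, 1.967, 0.002]
force: [-1.2, -0.8, 5.9]
opening: 0.0597
gripper_force: 40.0
```

>>> carry_out --moves '[{"jaw": 0.05,"dx": 0,"dy": 0,"dz": -0.03,"yaw": 0},{"jaw": 0.05,"dx": 0,"dy": 0,"dz": -0.05,"yaw": 0},{"jaw": 0.05,"dx": 0,"dy": 0,"dz": -0.05,"yaw": 0},{"jaw": 0.05,"dx": 0,"dy": 0,"dz": -0.05,"yaw": 0},{"jaw": 0.05,"dx": 0,"dy": 0,"dz": 0,"yaw": 0},{"jaw": 0.05,"dx": 0,"dy": 0,"dz": 0,"yaw": 0}]'

```text
t: 13.4
tool_pos: [0.5096, 0.2582, 0.1991]
orientation: [-2.45, -1.966, 0.002]
force: [-0.0, -0.4, -3.5]
opening: 0.0591
gripper_force: 40.0
```

```bash
python3 - <<'E'
from h import *
s=read_state();print(s['t'],s['tool_pos'],s['opening'],s['force'])
M=R.from_rotvec(s['orientation']).as_matrix();print(M.T@(np.array([.532,.0182,.2])-s['tool_pos']))
E
```

```text
13.4 [0.50960385 0.25817478 0.19909825] 0.059090994510123784 [-0.02215729 -0.3915622  -3.47807353]
[-0.22945285  0.07376335 -0.00081013]
```

>>> carry_out --moves '[{"jaw": 0.05,"dx": -0.038,"dy": 0.0123,"dz": 0,"yaw": 0},{"jaw": 0.05,"dx": -0.038,"dy": 0.0123,"dz": 0,"yaw": 0},{"jaw": 0.05,"dx": -0.038,"dy": 0.0123,"dz": 0,"yaw": 0},{"jaw": 0.05,"dx": -0.038,"dy": 0.0123,"dz": 0,"yaw": 0},{"jaw": 0.05,"dx": -0.038,"dy": 0.0123,"dz": 0,"yaw": 0},{"jaw": 0.05,"dx": -0.0395,"dy": 0.0123,"dz": 0,"yaw": 0},{"jaw": 0.05,"dx": 0,"dy": 0,"dz": 0,"yaw": 0},{"jaw": 0.05,"dx": 0,"dy": 0,"dz": 0,"yaw": 0}]'

```text
t: 14.4
tool_pos: [0.5314, 0.0187, 0.1982]
orientation: [-2.448, -1.964, 0.003]
force: [0.4, 0.5, -1.8]
opening: 0.0598
gripper_force: 40.0
```

```bash
python3 - <<'E'
from h import *
s=read_state();print(s['t'],s['tool_pos'],s['opening'],s['force'],s['q'])
im,m=snap('wrist','w10')
M=R.from_rotvec(s['orientation']).as_matrix();print(M.T@(np.array([.532,.0182,.17])-s['tool_pos']))
p=np.array(s['tool_pos'])+[0,0,.0368];print(proj(m,p))
g=im.min(2).astype(int);h=im.max(2).astype(int)
mask=((g>90)&(h-g<40)).astype(np.uint8);n,l,st,ce=cv2.connectedComponentsWithStats(mask)
for i in range(1,n):
    if st[i][4]>1500: print(st[i],ce[i])
E
```

```text
14.4 [0.53139694 0.01871273 0.19815738] 0.05981830555433149 [ 0.43927837  0.45339444 -1.79240703] [-6.15949789e-02 -4.08072509e-02  1.70195386e+00  4.99790505e-04
  1.48386280e+00  1.57024876e-01]
[-0.0003685   0.00079714  0.02815481]
[273.49874198 312.08788427]
[  15   80  112  106 5717] [ 68.34616057 131.53384642]
[ 422  112  118   47 4558] [480.76239579 135.20886354]
[  202   116   146   228 22677] [276.38435419 247.39043965]
[  81  256  132   88 4101] [160.86637406 297.69812241]
[ 338  256   62   87 2776] [371.17363112 302.04430836]
```

>>> carry_out --moves '[{"jaw": 0.05,"dx": 0,"dy": 0.0005,"dz": 0.025,"yaw": 0},{"jaw": 0.05,"dx": 0,"dy": 0,"dz": 0.025,"yaw": 0},{"jaw": 0.05,"dx": 0,"dy": 0,"dz": 0.012,"yaw": 0},{"jaw": 0.05,"dx": 0,"dy": 0,"dz": 0.005,"yaw": 0},{"jaw": 0.05,"dx": 0,"dy": 0,"dz": 0.005,"yaw": 0},{"jaw": 0.05,"dx": 0,"dy": 0,"dz": 0,"yaw": 0},{"jaw": 0.05,"dx": 0,"dy": 0,"dz": 0,"yaw": 0}]'

```text
t: 15.32
tool_pos: [0.5334, 0.0187, 0.1304]
orientation: [2.449, 1.967, 0.002]
force: [-6.5, 2.1, 9.9]
opening: 0.0598
gripper_force: 40.0
```

>>> carry_out --moves '[{"jaw": 0.05,"dx": 0,"dy": 0,"dz": -0.008,"yaw": 0},{"jaw": 0.05,"dx": 0,"dy": 0,"dz": 0,"yaw": 0},{"jaw": 0.05,"dx": 0,"dy": 0,"dz": 0,"yaw": 0}]'

```text
t: 15.7
tool_pos: [0.5333, 0.0182, 0.1364]
orientation: [2.45, 1.966, 0.001]
force: [0.5, 0.1, -2.0]
opening: 0.0598
gripper_force: 40.0
```

```bash
python3 - <<'E'
from h import *
s=read_state();print(s['t'],s['tool_pos'],s['force'],s['wrist_torque'])
for n in('scene','side'):
    im,m=snap(n,n+'11')
    for z in(.11,.08,.0):print(n,proj(m,[.5323,.0178,z]).round(1))
    for z in(-.0212,.0368):print('cap',proj(m,np.array(s['tool_pos'])+[0,0,z]).round(1))
E
```

```text
15.7 [0.53327218 0.01820841 0.13636361] [ 0.50608895  0.09790736 -2.02834309] [-0.06948142 -0.08890513 -0.0258996 ]
scene [251.7 220.3]
scene [252.5 229.7]
scene [254.5 252.6]
cap [252.1 218.7]
cap [250.4 199.1]
side [299.3 195.3]
side [299.3 203.5]
side [299.2 224.8]
cap [298.9 193.9]
cap [298.9 177.3]
```

>>> carry_out --moves '[{"jaw": 0.05,"dx": 0,"dy": -0.0015,"dz": 0,"yaw": 0},{"jaw": 0.05,"dx": 0,"dy": 0,"dz": 0.003,"yaw": 0},{"jaw": 0.05,"dx": 0,"dy": 0,"dz": 0.004,"yaw": 0},{"jaw": 0.05,"dx": 0,"dy": 0,"dz": 0.003,"yaw": 0},{"jaw": 0.05,"dx": 0,"dy": 0,"dz": 0,"yaw": 0},{"jaw": 0.05,"dx": 0,"dy": 0,"dz": 0,"yaw": 0}]'

```text
t: 16.55
tool_pos: [0.5313, 0.0189, 0.1257]
orientation: [-2.449, -1.966, 0.0]
force: [-0.4, 2.8, -4.3]
opening: 0.0597
gripper_force: 40.0
```

```bash
python3 - <<'E'
from h import *
s=read_state();print(s['t'],s['tool_pos'],s['force'],s['wrist_torque'])
E
```

```text
16.55 [0.53125185 0.01889042 0.12574678] [-0.41822827  2.82855296 -4.33603755] [ 0.54528737 -0.13075783 -0.04694725]
```

>>> carry_out --moves '[{"jaw": 0.05,"dx": 0.0005,"dy": 0,"dz": 0.004,"yaw": 0},{"jaw": 0.05,"dx": 0,"dy": 0,"dz": 0.004,"yaw": 0},{"jaw": 0.05,"dx": 0,"dy": 0,"dz": 0.003,"yaw": 0},{"jaw": 0.05,"dx": 0,"dy": 0,"dz": 0,"yaw": 0},{"jaw": 0.05,"dx": 0,"dy": 0,"dz": 0,"yaw": 0}]'

```text
t: 17.18
tool_pos: [0.5318, 0.019, 0.1156]
orientation: [2.45, 1.966, 0.0]
force: [-3.9, 1.2, 4.2]
opening: 0.0599
gripper_force: 40.0
```

>>> carry_out --moves '[{"jaw": 0.05,"dx": 0,"dy": -0.0005,"dz": 0.0015,"yaw": 0.06},{"jaw": 0.05,"dx": 0,"dy": 0,"dz": 0,"yaw": 0.06},{"jaw": 0.05,"dx": 0,"dy": 0,"dz": 0,"yaw": 0.06},{"jaw": 0.05,"dx": 0,"dy": 0,"dz": 0,"yaw": 0.06},{"jaw": 0.05,"dx": 0,"dy": 0,"dz": 0,"yaw": 0.06},{"jaw": 0.05,"dx": 0,"dy": 0,"dz": 0,"yaw": 0.06},{"jaw": 0.05,"dx": 0,"dy": 0,"dz": 0,"yaw": 0.06},{"jaw": 0.05,"dx": 0,"dy": 0,"dz": 0,"yaw": 0.06}]'

```text
t: 18.18
tool_pos: [0.5322, 0.019, 0.1156]
orientation: [2.847, 1.325, 0.003]
force: [-4.2, 1.1, 13.4]
opening: 0.0598
gripper_force: 40.0
```

```bash
python3 - <<'E'
from h import *
s=read_state();print(s['t'],s['tool_pos'],s['force'],s['wrist_torque'],s['q'][5])
M=R.from_rotvec(s['orientation']).as_matrix();print(M.round(3))
E
```

```text
18.175 [0.53218284 0.01902861 0.11558553] [-4.2033523   1.05947622 13.43957668] [0.27671816 0.85751393 0.29302249] 0.6392833510632014
[[ 0.644  0.765  0.002]
 [ 0.765 -0.644 -0.   ]
 [ 0.001  0.002 -1.   ]]
```

>>> carry_out --moves '[{"jaw": 0.05,"dx": -0.0004,"dy": -0.0005,"dz": 0,"yaw": 0.06},{"jaw": 0.05,"dx": 0,"dy": 0,"dz": 0,"yaw": 0.06},{"jaw": 0.05,"dx": 0,"dy": 0,"dz": 0,"yaw": 0.06},{"jaw": 0.05,"dx": 0,"dy": 0,"dz": 0,"yaw": 0.06},{"jaw": 0.05,"dx": 0,"dy": 0,"dz": 0,"yaw": 0.06},{"jaw": 0.05,"dx": 0,"dy": 0,"dz": 0,"yaw": 0.06}]'

```text
t: 18.92
tool_pos: [0.5318, 0.0186, 0.1157]
orientation: [3.038, 0.794, 0.004]
force: [-3.4, 0.4, 12.3]
opening: 0.0599
gripper_force: 40.0
```

>>> carry_out --moves '[{"jaw": 0.05,"dx": 0,"dy": 0,"dz": 0,"yaw": 0.06},{"jaw": 0.05,"dx": 0,"dy": 0,"dz": 0,"yaw": 0.06},{"jaw": 0.05,"dx": 0,"dy": 0,"dz": 0,"yaw": 0.06},{"jaw": 0.05,"dx": 0,"dy": 0,"dz": 0,"yaw": 0.06}]'

```text
t: 19.42
tool_pos: [0.5321, 0.0186, 0.1158]
orientation: [3.111, 0.424, 0.005]
force: [-3.5, 0.0, 12.5]
opening: 0.0596
gripper_force: 40.0
```

>>> carry_out --moves '[{"jaw": 0.05,"dx": 0,"dy": 0,"dz": 0,"yaw": 0.06},{"jaw": 0.05,"dx": 0,"dy": 0,"dz": 0,"yaw": 0.06},{"jaw": 0.05,"dx": 0,"dy": 0,"dz": 0,"yaw": 0.06},{"jaw": 0.05,"dx": 0,"dy": 0,"dz": 0,"yaw": 0.06},{"jaw": 0.05,"dx": 0,"dy": 0,"dz": 0,"yaw": 0.06}]'

```text
t: 20.05
tool_pos: [0.5323, 0.0186, 0.1158]
orientation: [3.14, -0.046, 0.006]
force: [-1.2, -0.8, 10.7]
opening: 0.0603
gripper_force: 40.0
```

>>> carry_out --moves '[{"jaw": 0.05,"dx": 0,"dy": 0,"dz": 0,"yaw": 0.06},{"jaw": 0.05,"dx": 0,"dy": 0,"dz": 0,"yaw": 0.06},{"jaw": 0.05,"dx": 0,"dy": 0,"dz": 0,"yaw": 0.06},{"jaw": 0.05,"dx": 0,"dy": 0,"dz": 0,"yaw": 0.06},{"jaw": 0.05,"dx": 0,"dy": 0,"dz": 0,"yaw": 0.06}]'

```text
t: 20.68
tool_pos: [0.5323, 0.018, 0.1156]
orientation: [3.098, -0.514, 0.007]
force: [-0.6, -4.8, 9.4]
opening: 0.06
gripper_force: 40.0
```

```bash
python3 - <<'E'
from h import *
s=read_state();print(s['t'],s['tool_pos'],s['force'],s['wrist_torque'],s['q'][5],s['orientation'])
im,m=snap('wrist','w12')
E
```

```text
20.675 [0.53227951 0.0180398  0.11564339] [-0.57593298 -4.75078979  9.35660775] [-0.66632369  0.41070568  0.19216911] 1.8393246701634771 [ 3.09775589 -0.51448544  0.00680554]
```

>>> carry_out --moves '[{"jaw": 0.05,"dx": 0.0002,"dy": 0.0005,"dz": 0,"yaw": 0.06},{"jaw": 0.05,"dx": 0,"dy": 0,"dz": 0,"yaw": 0.06},{"jaw": 0.05,"dx": 0,"dy": 0,"dz": 0,"yaw": 0.06},{"jaw": 0.05,"dx": 0,"dy": 0,"dz": 0,"yaw": 0.06}]'

```text
t: 21.22
tool_pos: [0.5309, 0.0186, 0.1134]
orientation: [-3.015, 0.882, -0.001]
force: [1.4, 1.9, -2.4]
opening: 0.0597
gripper_force: 40.0
```

>>> carry_out --moves '[{"jaw": 0.05,"dx": 0,"dy": 0,"dz": 0,"yaw": 0.06},{"jaw": 0.05,"dx": 0,"dy": 0,"dz": 0,"yaw": 0.06},{"jaw": 0.05,"dx": 0,"dy": 0,"dz": 0,"yaw": 0.06},{"jaw": 0.05,"dx": 0,"dy": 0,"dz": 0,"yaw": 0.06}]'

```text
t: 21.72
tool_pos: [0.5303, 0.0196, 0.1136]
orientation: [-2.889, 1.232, 0.002]
force: [-5.0, 6.5, 5.8]
opening: 0.0601
gripper_force: 40.0
```

```bash
python3 - <<'E'
from h import *
s=read_state();print(s['t'],s['tool_pos'],s['force'],s['wrist_torque'],s['q'][5],s['orientation'])
M=R.from_rotvec(s['orientation']).as_matrix();print(M.round(3))
E
```

```text
21.725 [0.53031267 0.01964157 0.11362662] [-5.02596959  6.48122438  5.8389919 ] [1.13431877 0.6043185  1.58172544] 2.316577317219024 [-2.88891239e+00  1.23238284e+00  1.51586716e-03]
[[ 0.692 -0.722 -0.001]
 [-0.722 -0.692  0.001]
 [-0.001 -0.    -1.   ]]
```

It dropped at the end of the first call. I overturned against the pins (torque 1.6 Nm), so I'll turn back and lower.

>>> carry_out --moves '[{"jaw": 0.05,"dx": 0,"dy": 0,"dz": 0,"yaw": -0.08},{"jaw": 0.05,"dx": 0,"dy": 0,"dz": 0,"yaw": -0.08},{"jaw": 0.05,"dx": 0,"dy": 0,"dz": 0,"yaw": 0},{"jaw": 0.05,"dx": 0,"dy": 0,"dz": 0,"yaw": 0}]'

```text
t: 22.22
tool_pos: [0.5304, 0.0184, 0.1133]
orientation: [2.977, -1.002, -0.001]
force: [-0.6, 0.0, -3.1]
opening: 0.0599
gripper_force: 40.0
```

```bash
python3 - <<'E'
from h import *
s=read_state();print(s['t'],s['tool_pos'],s['force'],s['wrist_torque'],s['q'][5],s['orientation'])
E
```

```text
22.225 [0.53036217 0.01844556 0.11326312] [-6.26377736e-01  4.77932524e-04 -3.14221920e+00] [0.0872487  0.09220485 0.00015697] 2.1583301172100122 [ 2.97718976e+00 -1.00168037e+00 -5.92231308e-04]
```

>>> carry_out --moves '[{"jaw": 0.05,"dx": 0,"dy": 0,"dz": 0.002,"yaw": 0},{"jaw": 0.05,"dx": 0,"dy": 0,"dz": 0.002,"yaw": 0},{"jaw": 0.05,"dx": 0,"dy": 0,"dz": 0.001,"yaw": 0},{"jaw": 0.05,"dx": 0,"dy": 0,"dz": 0,"yaw": 0},{"jaw": 0.05,"dx": 0,"dy": 0,"dz": 0,"yaw": 0}]'

```text
t: 22.85
tool_pos: [0.5305, 0.0187, 0.1086]
orientation: [2.978, -0.999, -0.0]
force: [-0.6, 0.2, -2.5]
opening: 0.0598
gripper_force: 40.0
```

```bash
python3 - <<'E'
from h import *
s=read_state();print(s['t'],s['tool_pos'],s['force'],s['wrist_torque'],s['q'][5],s['orientation'])
E
```

```text
22.85 [0.5304815  0.01866794 0.10857499] [-0.64557543  0.15822466 -2.47174675] [0.1252905  0.0727085  0.00681268] 2.1566254816293537 [ 2.97846215e+00 -9.99030289e-01 -2.34065525e-04]
```

>>> carry_out --moves '[{"jaw": 0.05,"dx": 0,"dy": 0,"dz": 0.002,"yaw": 0},{"jaw": 0.05,"dx": 0,"dy": 0,"dz": 0.002,"yaw": 0},{"jaw": 0.05,"dx": 0,"dy": 0,"dz": 0.002,"yaw": 0},{"jaw": 0.05,"dx": 0,"dy": 0,"dz": 0.002,"yaw": 0},{"jaw": 0.05,"dx": 0,"dy": 0,"dz": 0.002,"yaw": 0},{"jaw": 0.05,"dx": 0,"dy": 0,"dz": 0,"yaw": 0},{"jaw": 0.05,"dx": 0,"dy": 0,"dz": 0,"yaw": 0}]' --grip_force 55

```text
t: 23.72
tool_pos: [0.5313, 0.019, 0.1014]
orientation: [-2.978, 0.998, -0.003]
force: [-9.6, 3.3, 19.0]
opening: 0.0603
gripper_force: 55.0
```

```bash
python3 - <<'E'
from h import *
s=read_state();print(s['t'],s['tool_pos'],s['force'],s['wrist_torque'],s['q'][5],s['orientation'])
E
```

```text
23.725 [0.53133837 0.01904716 0.10135124] [-9.58570848  3.33654017 19.03711231] [ 0.40842891  1.88177404 -0.08610745] 2.1566191666990053 [-2.97777349e+00  9.98267831e-01 -2.51578792e-03]
```

>>> carry_out --moves '[{"jaw": 0.05,"dx": -0.0006,"dy": 0.0009,"dz": 0.002,"yaw": 0},{"jaw": 0.05,"dx": 0,"dy": 0,"dz": 0,"yaw": 0},{"jaw": 0.05,"dx": 0,"dy": 0,"dz": 0,"yaw": 0}]'

```text
t: 24.1
tool_pos: [0.5314, 0.019, 0.1013]
orientation: [-2.977, 0.998, -0.006]
force: [-12.2, 4.9, 31.8]
opening: 0.0599
gripper_force: 55.0
```

```bash
python3 - <<'E'
from h import *
s=read_state();print(s['t'],s['tool_pos'],s['force'],s['wrist_torque'],s['orientation'],s['gripper_force'])
# cap silhouette check in scene/side: expected top/rim edge rows when home
im,m=snap('scene','s13');im2,o=snap('side','d13');im3,w=snap('wrist','w13')
for q in(m,o,w):print(proj(q,[.532,.0182,.138]).round(1),proj(q,[.532,.0182,.144]).round(1))
for n,i,c in(('s',im,int(proj(m,[.532,.0182,.1])[0])),('d',im2,int(proj(o,[.532,.0182,.1])[0]))):print(n,c,i[170:240,c].mean(1).round().astype(int).tolist())
E
```

```text
24.1 [0.53136943 0.01901071 0.10128609] [-12.23687105   4.94087823  31.76443261] [ 0.60996099  2.68019152 -0.12519354] [-2.97676697  0.99775388 -0.00589527] 55.01293477253057
[250.9 211. ] [250.8 209. ]
[299.4 187.5] [299.4 185.8]
[274.6 312.3] [274.6 320.7]
s 251 [70, 150, 147, 144, 135, 89, 99, 134, 142, 143, 143, 144, 143, 143, 140, 116, 33, 30, 34, 59, 92, 86, 57, 45, 37, 34, 52, 73, 80, 73, 60, 69, 87, 87, 88, 86, 88, 92, 123, 155, 156, 157, 155, 153, 150, 150, 151, 151, 151, 161, 193, 184, 168, 149, 153, 151, 149, 153, 154, 151, 150, 141, 140, 140, 155, 177, 141, 149, 146, 153]
d 299 [75, 97, 113, 118, 103, 77, 52, 44, 44, 47, 54, 79, 124, 182, 221, 229, 231, 235, 237, 237, 237, 226, 191, 156, 145, 140, 138, 139, 138, 138, 138, 139, 137, 138, 138, 140, 140, 138, 134, 130, 131, 137, 143, 144, 144, 143, 137, 136, 133, 133, 129, 121, 118, 116, 117, 120, 131, 142, 149, 150, 148, 143, 141, 136, 120, 96, 84, 81, 80, 80]
```

```bash
python3 - <<'E'
from h import *
s=read_state();print(s['t'],s['tool_pos'],s['force'])
o=camera_model('side')
for z in(.138,.144):print(proj(o,[.532,.0182+.03,z]).round(1),proj(o,[.532,.0182+.03,z-.058]).round(1))
E
```

```text
24.25 [0.53135314 0.0190038  0.10129034] [-11.40316966   5.14619277  30.13624842]
[298.3 192.7] [298.3 209. ]
[298.3 191. ] [298.3 207.4]
```

```bash
python3 -c "
from plant import *
print(close_job())"
```

```text
the job is handed in; nothing more can be done
None
```

The filter element is in the bore and the cap is over the pins, held pushed onto the shoulder (about 30 N at the wrist, 55 N grip); the job is handed in, no verdict was returned, and I did not re-check the bench items afterwards.

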